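# Kit a core sample into the scanner nest and crank one scan

### The arm

A 7-joint arm with a two-finger parallel gripper is mounted at the origin on the work surface. World frame = base frame: x ahead of the robot, y to its left, z up, the work surface at z = 0. Lengths are in m, angles in rad, forces in N, time in s.
With the tool pointing down it reaches from about 0.425 to 1.025 m from the base axis. Payload 3.6 kg.
Tool frame: the origin (TCP) lies between the finger pads; the fingertips stand 22 mm ahead of it and the grasp point (between the pads) lies 3 mm ahead of it; z points along the fingers, y is the line along which they close (so a half turn about z gives the same grasp; the last joint's range is limited). The gripper opens to 85 mm and grips with 20 to 120 N. Pads are 22 mm wide; open, the fingers measure 114 mm over their backs; the gripper's body (76 mm by 85 mm) begins 54 mm behind the grasp point. The pads swing forward as they close: fully open they stand 13 mm farther back than shut.
Start: joints at [-1.282, 0.591, 0.048, 1.609, -0.033, 0.943, -0.034], TCP at [0.27, 0.673, 0.253] pointing down, gripper open.
Joint ranges: [-2.69, 2.69], [-0.47, 2.24], [-1.27, 1.36], [0.19, 2.51], [-1.53, 4.68], [0.08, 2.07], [-3.09, 3.09]. Speed limits (rad/s): [2.57, 2.57, 3.14, 3.14, 3.14, 3.14, 3.14].

### API

Orientations are given as a unit quaternion [w, x, y, z].
In Python, from bench import readout, cams, close_job gives the robot as it stands.
- The arm moves only by the tool play_rows, never from a script. Its argument "deltas" is a list of rows, each an object with "angular": the turn, a rotation vector about the world's x, y, z in degrees, a list of three; "slide": the shift along the world's x, y, z in m, a list of three; "fingers": the finger opening in m, from 0 to 0.0854. A call has 1 to 12 rows; each row shifts and turns the commanded pose from where the row before left it; what a row does not reach is not made up. A row lasts 1/12 s, in which the tool goes at most 41.7 mm and 7.16 degrees, less where a joint would pass 70% of its speed; a pose out of reach is approached as far as the arm can. A call with a gripper value outside its range is refused whole. The fingers move at their own pace and stop on an object; "grip_force" is the grip in N (left out, the last holds). Time passes only in rows, so rows that do not move let the fingers close. It gives the time, the measured TCP pose, the force, the opening and the grip force at its end, in the units of the state.
- readout.state(): the state, without advancing time (a new reading comes with each control period).
- cams.get_image(name): name is "scene" or "top" or "wrist"; returns a dict with "img" (480x640x3 uint8, blue, green, red), "camera_matrix" (3x3 intrinsics, pixels), "eye" and "orientation" of the camera in the world. Camera axes: x right, y down, z forward; pixel columns grow to the right and rows downward; lengths in m; the calibration is good to about 2 mm. A picture is of the moment at which its call begins. There is no depth.
- close_job(): hands the job in; it is judged then, once.
The state is a dict: "t": time; "q": joint angles; "qd": joint speeds; "joint_torque": joint torques, N m; "eef_pos": TCP position; "tool_rot": TCP orientation; "contact_force": force on the tool from outside, world axes, zero at the start; "wrist_torque": the same for the moment, N m; "gripper_width": finger opening in m; "grip_force": force on a finger pad.
Only numpy, scipy, OpenCV 4.12 (cv2) and the standard library are available. Lean on these libraries where they do the work, as an engineer would, in place of code of your own. Each camera call takes 0.05 s, during which the arm holds its last target. There are 200 camera calls.

### The job

Load the hand-cranked core scanner: lay the blue levelling plate flat in the yellow-cornered nest, set the long light-grey sawn core gently down flat on top of it, then straddle the middle of the core with the orange hold-down bridge. With the kit in place, take the scan by turning the flywheel clockwise (seen from above) through exactly one full turn (it has a red knob for this), so that the sensor head makes one stroke across the core; then let go. Leave everything else on the bench where it lies.

Things in the scene. Friction and masses are not known exactly. Their poses are not given: they have to be found in the camera images.
- plate: Blue levelling plate, loose, 48 (x) x 110 (y) x 10 (z) mm, 0.14 kg; origin at the centre of its underside, z up through its thickness. It starts flat on the bench. Half a turn about z makes no difference.
- core: Light-grey sawn drill core, loose stone piece, 48 (x, widest at mid-height) x 110 (y) x 31 (z) mm, flat above and below (flats 36 wide), round along the two long sides, about 0.3 to 0.6 kg; origin at the centre of its underside. It starts flat on the bench. Half a turn about z makes no difference.
- bridge: Orange hold-down bridge, loose, 0.13 kg, upside-down U: top plate 68 (x) x 40 (y) x 6 mm, its lower face 16 mm above the origin; two legs along y, 56 mm apart inside. Black grip fin on top, 12 (x) x 36 (y) mm, 22 to 50 mm above the origin. Origin: centre, level with the feet, on which it starts. Seated, its top plate lies on the core, a leg at each long side, feet 15 mm above the core's underside.
- nest (a point): Centre of the nest floor, 8 mm above the bench, on the fixed grey bed (x -75 to 125, y -400 to 100 mm from here). z up. Plate and core lie with their y along this y. 55 mm wide in x between four yellow guides (y = +-38 to +-54 mm; lips 18 mm above the floor), 118 mm long between yellow end stops 14 mm high; sides open for fingers between the guides. Rail at x = 90 to 120 mm, 33 mm above the bench.
- wheel_axis (a point): Point on the flywheel's upright axis of rotation, at the height of the knob's middle (85 mm above the bench). The flywheel is a dark steel disc, 150 mm across, upper face 62 mm above the bench, at the -y end of the scanner bed.
- crank_grip (a point): Middle of the red crank knob on the flywheel: upright cylinder 22 mm across, from 66 to 104 mm above the bench, 55 mm from the wheel's axis. It spins freely on its own pin, so it can be held without turning the gripper while it goes round. At the start it stands on the wheel's -y side (nest axes), at the white home mark.
- flywheel (a joint): Turn of the flywheel in rad, 0 at the start (home), growing clockwise seen from above; one full turn is 6.283. Stops at -0.6 and 7.2. Stays where left; about 2 to 3 N at the knob turns it.
- head (a joint): Travel of the sensor head in m along the nest's +y, 0 at the start, geared to the flywheel: 0.24 for one full turn, which carries it across the core to the other end. The head (white box 64 x 50 mm on an arm from the rail, underside 99 mm above the bench, top 137 mm) starts 130 mm from the nest centre on its -y side; a rightly loaded kit reaches 83 mm above the bench.
- offcut: Bystander: short dark-grey core offcut, 48 x 50 x 31 mm, lying on the bench. Not the sample.
- tape_roll: Bystander: orange ring of flagging tape, 72 mm across, 25 mm high.
- wash_bottle: Bystander: white bottle with red cap, 64 mm across, 120 mm high.
- brush: Bystander: brush with wooden handle, 200 mm long, lying.
- scriber: Bystander: thin yellow scriber pen, 135 mm long, lying.
- chip_cup: Bystander: small grey bowl, 64 mm across, 50 mm high.

How it is judged:
By the outcome, as a careful person would: the job done as asked, in the order asked, and still so for the second after the job is handed in, with the robot touching nothing.
It also fails if it takes over 72 s, if anything falls off the work surface, if the arm or the gripper's body presses on something with over 40 N, if the wrist force passes 120 N, or if a joint passes its speed limit or range.

## Working session

There is one attempt and no reset: what is moved stays moved. The work goes in short steps, Python scripts to look and compute and a tool call to move; the robot and the scene stay as the last step left them, time stands still between calls to the robot, and variables do not carry over. Pictures are saved under pics/ and viewed, at most 10 in all, crops included, and the job is handed in when it is done.

Besides the shell and the picture viewer there is one more tool, called as name(argument=value, ...), one argument or row to a line, values as JSON. play_rows: Moves the arm, as the interface text tells. Its arguments: {"type":"object","properties":{"deltas":{"type":"array"},"grip_force":{"type":"number"}},"required":["deltas"]}

```bash
mkdir -p pics
cat > h.py <<'E'
import numpy as np, cv2
from scipy.spatial.transform import Rotation as R
from bench import readout, cams, close_job
def cam(n):
    d=cams.get_image(n); return d
def rot(q): return R.from_quat([q[1],q[2],q[3],q[0]]).as_matrix()
def pix2(d,u,v,z):
    K=np.array(d["camera_matrix"]); o=np.array(d["orientation"])
    M=rot(o) if o.size==4 else o
    r=M@np.linalg.inv(K)@np.array([u,v,1.]); e=np.array(d["eye"])
    return e+r*(z-e[2])/r[2]
def proj(d,p):
    K=np.array(d["camera_matrix"]); o=np.array(d["orientation"])
    M=rot(o) if o.size==4 else o
    c=K@(M.T@(np.asarray(p)-np.array(d["eye"]))); return c[:2]/c[2]
E
python3 - <<'E'
from h import *
import pickle
for n in("top","scene"):
    d=cam(n);cv2.imwrite(f"pics/{n}0.png",d["img"]);pickle.dump(d,open(n+"0.pkl","wb"));print(n,d["eye"],d["orientation"],d["camera_matrix"])
print(readout.state())
E
```

```text
top [0.44039334 0.05970759 1.12764835] [ 0.03731175 -0.70013641  0.71135439 -0.04890571] [[465.31012529   0.         322.69202935]
 [  0.         465.31012529 228.53593281]
 [  0.           0.           1.        ]]
scene [1.01207605 0.58689522 0.6521991 ] [-0.13876611  0.31247276  0.84799007 -0.40499084] [[444.29488406   0.         322.97770458]
 [  0.         444.29488406 234.30901508]
 [  0.           0.           1.        ]]
{'t': 0.1, 'q': array([-1.2825254 ,  0.59203393,  0.04828277,  1.60974677, -0.03330602,
        0.94266559, -0.03367047]), 'qd': array([-5.86575263e-05, -1.00904109e-03,  1.55896938e-03, -3.78642788e-03,
        1.66989778e-03, -9.16802908e-04,  3.70908242e-04]), 'joint_torque': array([ 5.10317550e-03, -5.49999297e+01,  1.55279595e+00, -1.98823625e+01,
        9.59305238e-03,  3.89782552e-03,  5.68269996e-06]), 'eef_pos': array([0.26981706, 0.67214515, 0.25223014]), 'tool_rot': array([-1.45497125e-04,  1.89667991e-01,  9.81847750e-01, -1.01425704e-03]), 'contact_force': array([-0.24353978,  0.13707631, -0.99618317]), 'wrist_torque': array([ 0.00175169, -0.0233431 , -0.0093263 ]), 'grip_force': 0.0, 'gripper_width': 0.08510441887887456}
```

View pics/top0.png

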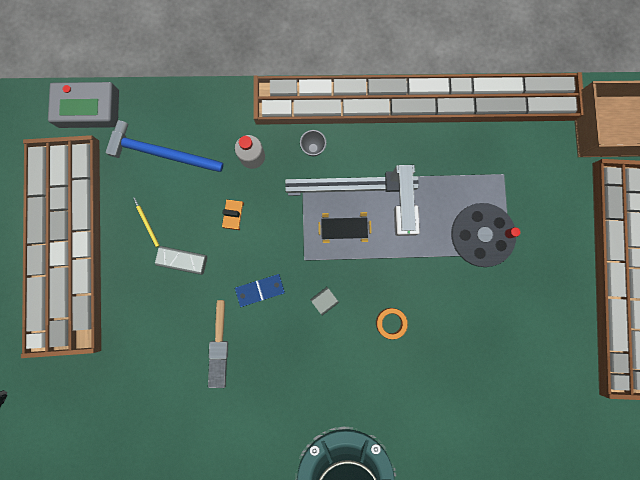

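View pics/scene0.png

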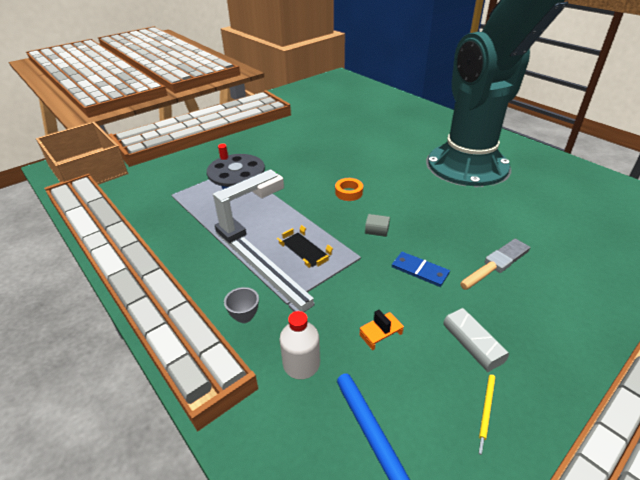

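The top view shows the plate at about (260,291), core (180,260), bridge (232,214), nest (344,229), wheel (484,235) and knob (516,232). The scene view agrees: everything is flat and upright. Next I'll measure them with colour masks.

Run:
```python
from h import *
import pickle
d=pickle.load(open("top0.pkl","rb"));im=d["img"];hsv=cv2.cvtColor(im,cv2.COLOR_BGR2HSV)
def comp(mask,box,z,name,multi=False):
    x0,y0,x1,y1=box;m=np.zeros_like(mask);m[y0:y1,x0:x1]=mask[y0:y1,x0:x1]
    cs,_=cv2.findContours(m,cv2.RETR_EXTERNAL,cv2.CHAIN_APPROX_NONE)
    cs=[c for c in cs if cv2.contourArea(c)>4]
    c=np.vstack(cs)
    P=np.array([pix2(d,u,v,z)[:2] for u,v in c[:,0]],np.float32)
    r=cv2.minAreaRect(P*1000)
    b=cv2.boxPoints(r); e=[b[1]-b[0],b[2]-b[1]]; L=max(e,key=np.linalg.norm)
    print(name,len(cs),"ctr",np.round(r[0],1),"size",np.round(r[1],1),"long-axis deg",round(np.degrees(np.arctan2(L[1],L[0]))%180,1))
    return cs
H,S,V=cv2.split(hsv)
blue=((H>100)&(H<130)&(S>120)).astype(np.uint8)
comp(blue,(225,265,295,315),.01,"plate")
grey=((S<60)&(V>110)).astype(np.uint8)
comp(grey,(145,235,215,285),.02,"core")
comp(grey,(305,280,345,320),.02,"offcut")
oran=((H>8)&(H<25)&(S>150)&(V>120)).astype(np.uint8)
comp(oran,(215,195,250,235),.022,"bridge top")
comp((V<50).astype(np.uint8),(215,195,250,235),.05,"fin")
yel=((H>15)&(H<32)&(S>120)&(V>100)).astype(np.uint8)
for c in comp(yel,(305,200,385,255),.024,"nest"): print(cv2.boundingRect(c))
red=(((H<6)|(H>174))&(S>150)&(V>100)).astype(np.uint8)
cs=comp(red,(500,220,530,245),.104,"knob")
dark=((V<75)&(S<80)).astype(np.uint8)
comp(dark,(445,195,522,275),.062,"wheel")
bed=((S<60)&(V>60)).astype(np.uint8)
for u,v in [(303,192),(304,261),(506,174),(508,256)]: print("bed corner",np.round(pix2(d,u,v,.008),4))
a=cv2.resize(im[190:320,150:280],None,fx=3,fy=3,interpolation=cv2.INTER_CUBIC)
b=cv2.resize(im[190:320,295:425],None,fx=3,fy=3,interpolation=cv2.INTER_CUBIC)
cv2.imwrite("pics/crop.png",np.hstack([a,b]))
```

```text
plate 2 ctr [432.4 193. ] size [ 47.5 110.5] long-axis deg 106.5
core 1 ctr [507.4 380.9] size [112.2  43.3] long-axis deg 77.8
offcut 1 ctr [404.7  39.9] size [37.8 51.6] long-axis deg 126.3
bridge top 1 ctr [614.5 257.2] size [40.1 67.7] long-axis deg 171.4
fin 1 ctr [609.8 253.3] size [34.9  9.5] long-axis deg 89.2
nest 5 ctr [578.7 -16.1] size [ 70.3 114.8] long-axis deg 90.6
(323, 240, 7, 3)
(361, 239, 7, 3)
(369, 221, 2, 12)
(322, 213, 7, 4)
(360, 212, 7, 4)
knob 1 ctr [ 552.7 -386.8] size [17.9 20.3] long-axis deg 176.2
wheel 6 ctr [ 542.8 -319.8] size [125.3 127.9] long-axis deg 179.2
bed corner [0.6683 0.0868 0.008 ]
bed corner [0.4996 0.0864 0.008 ]
bed corner [ 0.7067 -0.4159  0.008 ]
bed corner [ 0.5038 -0.4075  0.008 ]
```

View pics/crop.png

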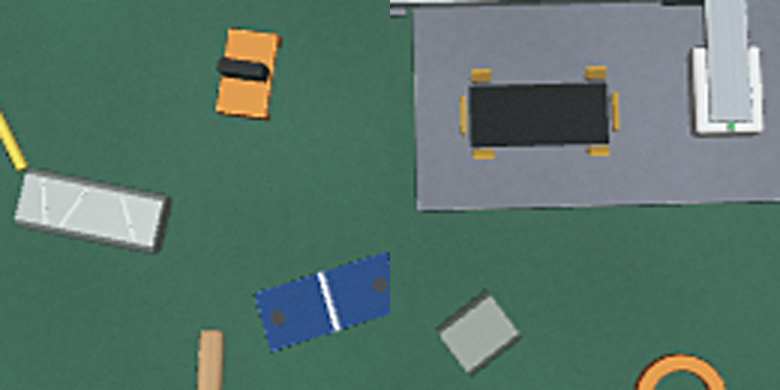

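The crop agrees with the fitted sizes (plate 110.5 x 47.5, core 112 x 43 at that height, bridge 68 x 40). I'll move above the plate first.

play_rows(
  deltas=[
    {"slide":[0.0125,-0.037,-0.006],"angular":[0,0,-4.3],"fingers":0.065},
    {"slide":[0.0125,-0.037,-0.006],"angular":[0,0,-4.3],"fingers":0.065},
    {"slide":[0.0125,-0.037,-0.006],"angular":[0,0,-4.3],"fingers":0.065},
    {"slide":[0.0125,-0.037,-0.006],"angular":[0,0,-4.3],"fingers":0.065},
    {"slide":[0.0125,-0.037,-0.006],"angular":[0,0,-4.3],"fingers":0.065},
    {"slide":[0.0125,-0.037,-0.006],"angular":[0,0,-4.3],"fingers":0.065},
    {"slide":[0.0125,-0.037,-0.006],"angular":[0,0,-4.3],"fingers":0.065},
    {"slide":[0.0125,-0.037,-0.006],"angular":[0,0,-4.3],"fingers":0.065},
    {"slide":[0.0125,-0.037,-0.006],"angular":[0,0,-4.3],"fingers":0.065},
    {"slide":[0.0125,-0.037,-0.006],"angular":[0,0,-4.3],"fingers":0.065},
    {"slide":[0.0125,-0.037,-0.006],"angular":[0,0,-4.3],"fingers":0.065},
    {"slide":[0.0125,-0.037,-0.006],"angular":[0,0,-4.3],"fingers":0.065},
  ],
  grip_force=40,
)

```text
t: 1.1
eef_pos: [0.4202, 0.2271, 0.181]
tool_rot: [0.0, 0.599, 0.8, -0.0]
contact_force: [1.2, 0.4, -0.0]
gripper_width: 0.0652
grip_force: 0.0
```

play_rows(
  deltas=[
    {"slide":[0.012,-0.036,-0.01],"angular":[0,0,0],"fingers":0.065},
    {"slide":[0,0,0],"angular":[0,0,0],"fingers":0.065},
    {"slide":[0,0,0],"angular":[0,0,0],"fingers":0.065},
  ],
)

```text
t: 1.35
eef_pos: [0.4324, 0.1896, 0.1708]
tool_rot: [-0.0, 0.601, 0.799, -0.001]
contact_force: [0.3, -0.2, 0.4]
gripper_width: 0.065
grip_force: 0.0
```

```bash
cat >> h.py <<'E'
def st():
    s=readout.state();M=rot(s["tool_rot"]);y=M[:,1]
    print("t",round(s["t"],2),"tcp",np.round(s["eef_pos"],4),"fingaz",round(np.degrees(np.arctan2(y[1],y[0])),2),"z",np.round(M[:,2],3),"F",np.round(s["contact_force"],1),"w",round(s["gripper_width"],4),"g",round(s["grip_force"],1),"q",np.round(s["q"],2))
    return s
def mrect(d,mask,box,z,name):
    x0,y0,x1,y1=box;m=np.zeros(mask.shape,np.uint8);m[y0:y1,x0:x1]=mask[y0:y1,x0:x1]
    cs,_=cv2.findContours(m,cv2.RETR_EXTERNAL,cv2.CHAIN_APPROX_NONE)
    cs=[c for c in cs if cv2.contourArea(c)>20];c=np.vstack(cs)
    P=np.array([pix2(d,u,v,z)[:2] for u,v in c[:,0]],np.float32)
    r=cv2.minAreaRect(P*1000);b=cv2.boxPoints(r);L=max([b[1]-b[0],b[2]-b[1]],key=np.linalg.norm)
    print(name,len(cs),"ctr",np.round(r[0],1),"size",np.round(r[1],1),"long deg",round(np.degrees(np.arctan2(L[1],L[0]))%180,1))
E
python3 - <<'E'
from h import *
import pickle
st();d=cam("wrist");pickle.dump(d,open("w1.pkl","wb"));cv2.imwrite("pics/w1.png",d["img"]);print(d["eye"])
H,S,V=cv2.split(cv2.cvtColor(d["img"],cv2.COLOR_BGR2HSV))
mrect(d,(H>100)&(H<130)&(S>120),(0,0,640,480),.01,"plate")
E
```

```text
t 1.35 tcp [0.4324 0.1896 0.1708] fingaz 16.16 z [-0.001 -0.002 -1.   ] F [ 0.3 -0.2  0.4] w 0.065 g 0.0 q [-0.71  0.42  0.26  2.24 -0.22  0.5   0.01]
[0.41502528 0.25625423 0.29176244]
plate 2 ctr [434.6 195.6] size [ 47.8 109.7] long deg 106.4
```

View pics/w1.png

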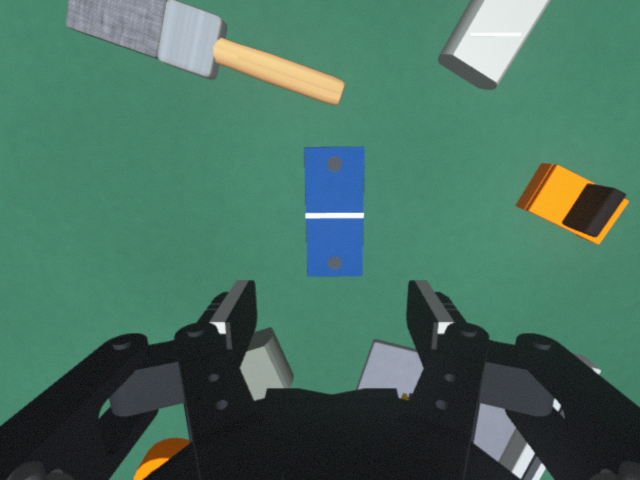

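The wrist view shows the plate centred at about (334,211), square to the fingers. Its position agrees with the top view to within 3 mm. I'll descend and grip.

play_rows(
  deltas=[
    {"slide":[0.001,0.005,-0.03],"angular":[0,0,0],"fingers":0.065},
    {"slide":[0,0,-0.035],"angular":[0,0,0],"fingers":0.065},
    {"slide":[0,0,-0.035],"angular":[0,0,0],"fingers":0.065},
    {"slide":[0,0,-0.03],"angular":[0,0,0],"fingers":0.065},
    {"slide":[0,0,-0.012],"angular":[0,0,0],"fingers":0.065},
    {"slide":[0,0,-0.006],"angular":[0,0,0],"fingers":0.065},
    {"slide":[0,0,0],"angular":[0,0,0],"fingers":0.04},
    {"slide":[0,0,0],"angular":[0,0,0],"fingers":0.04},
    {"slide":[0,0,0],"angular":[0,0,0],"fingers":0.04},
    {"slide":[0,0,0],"angular":[0,0,0],"fingers":0.04},
    {"slide":[0,0,0],"angular":[0,0,0],"fingers":0.04},
  ],
  grip_force=40,
)

```text
t: 2.32
eef_pos: [0.4336, 0.1982, 0.0243]
tool_rot: [0.0, 0.598, 0.802, 0.001]
contact_force: [0.2, 0.1, -0.5]
gripper_width: 0.0467
grip_force: 41.2
```

```bash
python3 -c "
from h import *
st()"
```

```text
t 2.32 tcp [0.4336 0.1982 0.0243] fingaz 16.55 z [ 0.002  0.001 -1.   ] F [ 0.2  0.1 -0.5] w 0.0467 g 41.2 q [-0.58  0.71  0.08  2.29 -0.34  0.15  0.1 ]
```

play_rows(
  deltas=[
    {"slide":[0,0,0.02],"angular":[0,0,0],"fingers":0.04},
    {"slide":[0,0,0.03],"angular":[0,0,0],"fingers":0.04},
    {"slide":[0.012,-0.022,0.03],"angular":[0,0,-2],"fingers":0.04},
    {"slide":[0.018,-0.026,0.024],"angular":[0,0,-2],"fingers":0.04},
    {"slide":[0.018,-0.026,0.024],"angular":[0,0,-2],"fingers":0.04},
    {"slide":[0.018,-0.026,0.024],"angular":[0,0,-2],"fingers":0.04},
    {"slide":[0.018,-0.026,0.024],"angular":[0,0,-2],"fingers":0.04},
    {"slide":[0.018,-0.026,0.024],"angular":[0,0,-2],"fingers":0.04},
    {"slide":[0.018,-0.026,0.024],"angular":[0,0,-2],"fingers":0.04},
    {"slide":[0.024,-0.03,0.004],"angular":[0,0,-2],"fingers":0.04},
    {"slide":[0,0,0],"angular":[0,0,0],"fingers":0.04},
    {"slide":[0,0,0],"angular":[0,0,0],"fingers":0.04},
  ],
)

```text
t: 3.32
eef_pos: [0.578, -0.0131, 0.2526]
tool_rot: [0.001, 0.706, 0.709, 0.001]
contact_force: [-0.7, 0.6, -0.8]
gripper_width: 0.0467
grip_force: 42.0
```

Run:
```python
from h import *
import pickle
st();d=cam("wrist");pickle.dump(d,open("w2.pkl","wb"));cv2.imwrite("pics/w2.png",d["img"])
H,S,V=cv2.split(cv2.cvtColor(d["img"],cv2.COLOR_BGR2HSV))
y=((H>15)&(H<32)&(S>120)&(V>90)).astype(np.uint8)
cs,_=cv2.findContours(y,cv2.RETR_EXTERNAL,cv2.CHAIN_APPROX_NONE)
for c in cs:
    if cv2.contourArea(c)>15:
        x,yy,w,h=cv2.boundingRect(c);print((x,yy,w,h),cv2.contourArea(c),np.round(pix2(d,x,yy,.026)[:2],4),np.round(pix2(d,x+w,yy+h,.026)[:2],4))
```

```text
t 3.32 tcp [ 0.578  -0.0131  0.2526] fingaz 0.25 z [ 0.003 -0.001 -1.   ] F [-0.7  0.6 -0.8] w 0.0467 g 42.0 q [-0.34  0.43  0.39  1.96 -0.22  0.79  0.17]
(91, 267, 65, 59) 2920.0 [ 0.3237 -0.0801] [ 0.3836 -0.1508]
(295, 149, 10, 16) 124.0 [0.5446 0.0432] [0.554  0.0279]
(359, 148, 9, 17) 124.5 [0.6069 0.0443] [0.6162 0.0281]
(316, 139, 31, 4) 89.5 [0.5651 0.0527] [0.5952 0.049 ]
```

View pics/w2.png

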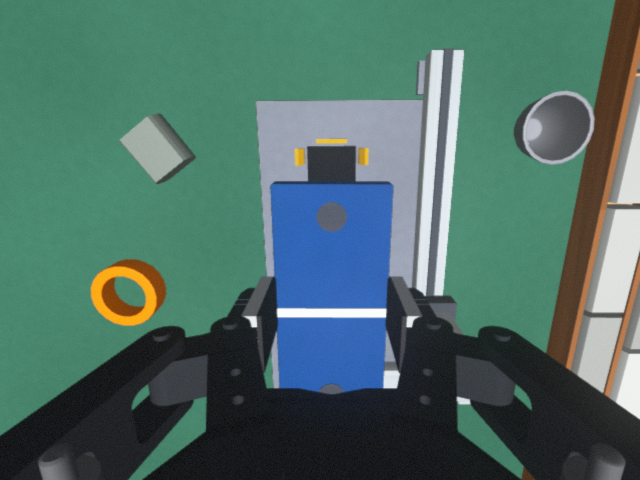

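The held plate is square in the fingers, with its stripe at (331,313). The nest's +y guides are at (300,157) and (363,157), and its end stop is at (331,141). I'll compare the two in the same camera.

Run:
```python
from h import *
import pickle
d=pickle.load(open("w2.pkl","rb"))
for p in [(278,313.5),(385,313.5),(331.5,313.5),(272,182),(392,182)]: print("plate",p,np.round(pix2(d,*p,.2383),4))
for p in [(305,148),(305,165),(359,148),(359,165),(305,157),(359,157)]: print("guide",np.round(pix2(d,*p,.026),4))
for p in [(307,147),(356,147),(257,101),(271,360)]: print("floor/bed",np.round(pix2(d,*p,.008),4))
t=pickle.load(open("top0.pkl","rb"))
for p in [(321.3,218.3),(367.3,218.3),(321.3,238.7),(367.3,238.7)]: print("top floor",np.round(pix2(t,*p,.008),4))
H,S,V=cv2.split(cv2.cvtColor(d["img"],cv2.COLOR_BGR2HSV))
```

```text
plate (278, 313.5) [ 0.5564 -0.0182  0.2383]
plate (385, 313.5) [ 0.6028 -0.0181  0.2383]
plate (331.5, 313.5) [ 0.5796 -0.0182  0.2383]
plate (272, 182) [0.5563 0.0386 0.2383]
plate (392, 182) [0.6029 0.0387 0.2383]
guide [0.5543 0.0442 0.026 ]
guide [0.554  0.0279 0.026 ]
guide [0.6069 0.0443 0.026 ]
guide [0.6073 0.028  0.026 ]
guide [0.5542 0.0356 0.026 ]
guide [0.6071 0.0358 0.026 ]
floor/bed [0.5551 0.0446 0.008 ]
floor/bed [0.6053 0.0447 0.008 ]
floor/bed [0.5064 0.0886 0.008 ]
floor/bed [ 0.5073 -0.2079  0.008 ]
top floor [0.6027 0.0431 0.008 ]
top floor [ 0.601  -0.0689  0.008 ]
top floor [0.5528 0.0439 0.008 ]
top floor [ 0.5511 -0.0675  0.008 ]
```

play_rows(
  deltas=[
    {"slide":[0.001,0.005,-0.02],"angular":[0,0,0],"fingers":0.04},
    {"slide":[0,0,-0.035],"angular":[0,0,0],"fingers":0.04},
    {"slide":[0,0,-0.04],"angular":[0,0,0],"fingers":0.04},
    {"slide":[0,0,-0.04],"angular":[0,0,0],"fingers":0.04},
    {"slide":[0,0,-0.03],"angular":[0,0,0],"fingers":0.04},
    {"slide":[0,0,-0.02],"angular":[0,0,0],"fingers":0.04},
    {"slide":[0,0,-0.01],"angular":[0,0,0],"fingers":0.04},
    {"slide":[0,0,-0.01],"angular":[0,0,0],"fingers":0.04},
    {"slide":[0,0,-0.005],"angular":[0,0,0],"fingers":0.04},
    {"slide":[0,0,0],"angular":[0,0,0],"fingers":0.04},
  ],
)

```text
t: 4.2
eef_pos: [0.5778, -0.0046, 0.0411]
tool_rot: [-0.0, 0.704, 0.711, -0.0]
contact_force: [0.1, 0.2, -1.9]
gripper_width: 0.046
grip_force: 42.0
```

play_rows(
  deltas=[
    {"slide":[0.001,-0.0035,0],"angular":[0,0,0],"fingers":0.04},
    {"slide":[0,0,0],"angular":[0,0,0],"fingers":0.04},
    {"slide":[0,0,-0.004],"angular":[0,0,0],"fingers":0.04},
    {"slide":[0,0,-0.004],"angular":[0,0,0],"fingers":0.04},
    {"slide":[0,0,0],"angular":[0,0,0],"fingers":0.04},
    {"slide":[0,0,0],"angular":[0,0,0],"fingers":0.04},
  ],
)

```text
t: 4.7
eef_pos: [0.5789, -0.0086, 0.0332]
tool_rot: [-0.0, 0.704, 0.71, -0.0]
contact_force: [-0.7, -0.2, -1.4]
gripper_width: 0.0464
grip_force: 42.0
```

play_rows(
  deltas=[
    {"slide":[0,0,-0.0012],"angular":[0,0,0],"fingers":0.04},
    {"slide":[0,0,0],"angular":[0,0,0],"fingers":0.062},
    {"slide":[0,0,0],"angular":[0,0,0],"fingers":0.062},
    {"slide":[0,0,0],"angular":[0,0,0],"fingers":0.062},
    {"slide":[0,0,0.02],"angular":[0,0,0],"fingers":0.062},
    {"slide":[0,0,0.04],"angular":[0,0,0],"fingers":0.062},
    {"slide":[0,0,0.04],"angular":[0,0,0],"fingers":0.07},
    {"slide":[0,0,0.04],"angular":[0,0,0],"fingers":0.07},
    {"slide":[0,0,0.03],"angular":[0,0,0],"fingers":0.07},
    {"slide":[0,0,0],"angular":[0,0,0],"fingers":0.07},
    {"slide":[0,0,0],"angular":[0,0,0],"fingers":0.07},
  ],
)

```text
t: 5.62
eef_pos: [0.5805, -0.0087, 0.2044]
tool_rot: [0.002, 0.704, 0.71, 0.002]
contact_force: [-0.1, 0.7, -0.9]
gripper_width: 0.07
grip_force: 0.0
```

Run:
```python
from h import *
import pickle
st();d=cam("wrist");pickle.dump(d,open("w3.pkl","wb"));cv2.imwrite("pics/w3.png",d["img"][60:360,140:540].repeat(2,0).repeat(2,1))
H,S,V=cv2.split(cv2.cvtColor(d["img"],cv2.COLOR_BGR2HSV))
mrect(d,(H>100)&(H<130)&(S>120),(0,0,640,480),.018,"plate")
y=((H>15)&(H<32)&(S>120)&(V>90)).astype(np.uint8)
cs,_=cv2.findContours(y,cv2.RETR_EXTERNAL,cv2.CHAIN_APPROX_NONE)
for c in cs:
    if cv2.contourArea(c)>15:
        x,yy,w,h=cv2.boundingRect(c);print((x,yy,w,h),np.round(pix2(d,x,yy,.026)[:2],4),np.round(pix2(d,x+w,yy+h,.026)[:2],4))
```

```text
t 5.62 tcp [ 0.5805 -0.0087  0.2044] fingaz 0.53 z [ 0.005  0.001 -1.   ] F [-0.1  0.7 -0.9] w 0.07 g 0.0 q [-0.33  0.49  0.36  2.   -0.27  0.69  0.21]
plate 2 ctr [580.4 -11.8] size [ 47.6 109. ] long deg 90.4
(54, 289, 75, 63) [ 0.3242 -0.0796] [ 0.3841 -0.147 ]
(313, 276, 32, 7) [ 0.5663 -0.0651] [ 0.5962 -0.0719]
(358, 254, 10, 21) [ 0.6075 -0.0433] [ 0.6174 -0.0638]
(290, 254, 10, 22) [ 0.5455 -0.0436] [ 0.5542 -0.0652]
(360, 156, 11, 19) [0.6066 0.0442] [0.6166 0.0283]
(286, 156, 12, 19) [0.5442 0.0437] [0.554  0.0279]
(311, 145, 35, 5) [0.5653 0.0529] [0.5947 0.049 ]
```

View pics/w3.png

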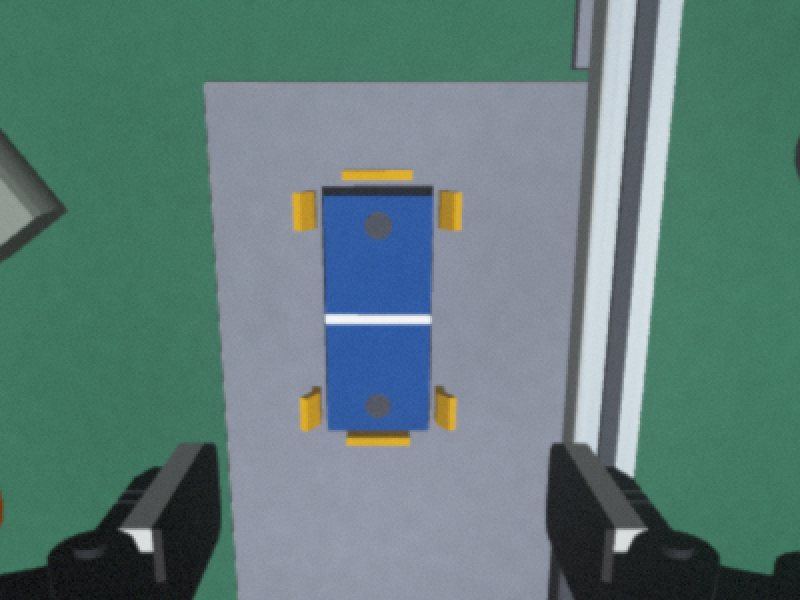

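The plate lies flat inside the nest guides, with its stripe at crop (378,320) and clear margins at both stops. Next is the core.

play_rows(
  deltas=[
    {"slide":[-0.0064,0.0355,-0.003],"angular":[0,0,-1.2],"fingers":0.07},
    {"slide":[-0.0064,0.0355,-0.003],"angular":[0,0,-1.2],"fingers":0.07},
    {"slide":[-0.0064,0.0355,-0.003],"angular":[0,0,-1.2],"fingers":0.07},
    {"slide":[-0.0064,0.0355,-0.003],"angular":[0,0,-1.2],"fingers":0.07},
    {"slide":[-0.0064,0.0355,-0.003],"angular":[0,0,-1.2],"fingers":0.07},
    {"slide":[-0.0064,0.0355,-0.003],"angular":[0,0,-1.2],"fingers":0.07},
    {"slide":[-0.0064,0.0355,-0.003],"angular":[0,0,-1.2],"fingers":0.07},
    {"slide":[-0.0064,0.0355,-0.003],"angular":[0,0,-1.2],"fingers":0.07},
    {"slide":[-0.0064,0.0355,-0.003],"angular":[0,0,-1.2],"fingers":0.07},
    {"slide":[-0.0064,0.0355,-0.003],"angular":[0,0,-1.2],"fingers":0.07},
    {"slide":[-0.006,0.0355,-0.003],"angular":[0,0,-0.7],"fingers":0.07},
    {"slide":[0,0,0],"angular":[0,0,0],"fingers":0.07},
  ],
)

```text
t: 6.67
eef_pos: [0.5041, 0.392, 0.1656]
tool_rot: [-0.003, 0.774, 0.633, -0.001]
contact_force: [0.0, 2.0, 0.4]
gripper_width: 0.07
grip_force: 0.0
```

play_rows(
  deltas=[
    {"slide":[0,0,0],"angular":[0,0,0],"fingers":0.07},
    {"slide":[0,0,0],"angular":[0,0,0],"fingers":0.07},
  ],
)

```text
t: 6.83
eef_pos: [0.5082, 0.3806, 0.1672]
tool_rot: [0.0, 0.778, 0.628, -0.002]
contact_force: [1.1, -1.0, -0.6]
gripper_width: 0.0699
grip_force: 0.0
```

Run:
```python
from h import *
import pickle
st();d=cam("wrist");pickle.dump(d,open("w4.pkl","wb"));cv2.imwrite("pics/w4.png",d["img"])
H,S,V=cv2.split(cv2.cvtColor(d["img"],cv2.COLOR_BGR2HSV))
m=((S<50)&(V>120)).astype(np.uint8)
n,l,s,c=cv2.connectedComponentsWithStats(m)
for i in range(1,n):
    if s[i,4]>1500: print(s[i],c[i]); mrect(d,l==i,(0,0,640,480),.031,"c%d"%i)
```

```text
t 6.83 tcp [0.5082 0.3806 0.1672] fingaz -12.15 z [-0.002 -0.003 -1.   ] F [ 1.1 -1.  -0.6] w 0.0699 g 0.0 q [-1.    0.62  0.42  1.89 -0.37  0.71 -0.57]
[ 302  156   61  140 7932] [331.51348966 224.40002521]
c2 1 ctr [508.9 380. ] size [110.5  44.4] long deg 77.5
```

play_rows(
  deltas=[
    {"slide":[0,0,-0.025],"angular":[0,0,0],"fingers":0.07},
    {"slide":[0,0,-0.035],"angular":[0,0,0],"fingers":0.07},
    {"slide":[0,0,-0.035],"angular":[0,0,0],"fingers":0.07},
    {"slide":[0,0,-0.028],"angular":[0,0,0],"fingers":0.07},
    {"slide":[0,0,-0.014],"angular":[0,0,0],"fingers":0.07},
    {"slide":[0,0,-0.007],"angular":[0,0,0],"fingers":0.07},
    {"slide":[0,0,0],"angular":[0,0,0],"fingers":0.055},
    {"slide":[0,0,0],"angular":[0,0,0],"fingers":0.04},
    {"slide":[0,0,0],"angular":[0,0,0],"fingers":0.04},
    {"slide":[0,0,0],"angular":[0,0,0],"fingers":0.04},
    {"slide":[0,0,0],"angular":[0,0,0],"fingers":0.04},
    {"slide":[0,0,0],"angular":[0,0,0],"fingers":0.04},
  ],
  grip_force=70,
)

```text
t: 7.88
eef_pos: [0.5099, 0.3821, 0.0264]
tool_rot: [0.0, 0.778, 0.628, 0.001]
contact_force: [-0.1, -1.0, 3.8]
gripper_width: 0.0458
grip_force: 72.9
```

play_rows(
  deltas=[
    {"slide":[0,0,0.005],"angular":[0,0,0],"fingers":0.04},
    {"slide":[0,0,0.015],"angular":[0,0,0],"fingers":0.04},
    {"slide":[0,0,0.03],"angular":[0,0,0],"fingers":0.04},
    {"slide":[0,0,0.03],"angular":[0,0,0],"fingers":0.04},
    {"slide":[0,0,0.024],"angular":[0,0,0],"fingers":0.04},
    {"slide":[0.003,-0.018,0],"angular":[0,0,0.5],"fingers":0.04},
    {"slide":[0.006,-0.031,0],"angular":[0,0,1.1],"fingers":0.04},
    {"slide":[0.006,-0.036,0],"angular":[0,0,1.1],"fingers":0.04},
    {"slide":[0.006,-0.036,0],"angular":[0,0,1.1],"fingers":0.04},
    {"slide":[0.006,-0.036,0],"angular":[0,0,1.1],"fingers":0.04},
    {"slide":[0.006,-0.036,0],"angular":[0,0,1.1],"fingers":0.04},
    {"slide":[0.006,-0.036,0],"angular":[0,0,1.1],"fingers":0.04},
  ],
)

```text
t: 8.88
eef_pos: [0.5479, 0.1513, 0.13]
tool_rot: [0.0, 0.737, 0.676, 0.0]
contact_force: [1.1, -0.6, -3.6]
gripper_width: 0.0455
grip_force: 73.0
```

play_rows(
  deltas=[
    {"slide":[0.006,-0.036,0],"angular":[0,0,1.1],"fingers":0.04},
    {"slide":[0.006,-0.036,0],"angular":[0,0,1.1],"fingers":0.04},
    {"slide":[0.006,-0.034,0],"angular":[0,0,1.1],"fingers":0.04},
    {"slide":[0.006,-0.031,0],"angular":[0,0,1.1],"fingers":0.04},
    {"slide":[0.006,-0.025,0],"angular":[0,0,1.2],"fingers":0.04},
    {"slide":[0,0,0],"angular":[0,0,0],"fingers":0.04},
    {"slide":[0,0,0],"angular":[0,0,0],"fingers":0.04},
    {"slide":[0,0,0],"angular":[0,0,0],"fingers":0.04},
    {"slide":[0,0,0],"angular":[0,0,0],"fingers":0.04},
  ],
)

```text
t: 9.63
eef_pos: [0.5777, -0.0075, 0.1293]
tool_rot: [-0.001, 0.703, 0.711, 0.0]
contact_force: [0.0, 0.8, -4.7]
gripper_width: 0.0457
grip_force: 73.0
```

Run:
```python
from h import *
import pickle
st();d=cam("wrist");pickle.dump(d,open("w5.pkl","wb"));cv2.imwrite("pics/w5.png",d["img"])
```

```text
t 9.63 tcp [ 0.5777 -0.0075  0.1293] fingaz 0.64 z [-0.     0.001 -1.   ] F [ 0.   0.8 -4.7] w 0.0457 g 73.0 q [-0.25  0.59  0.26  2.04 -0.28  0.54  0.22]
```

View pics/w5.png

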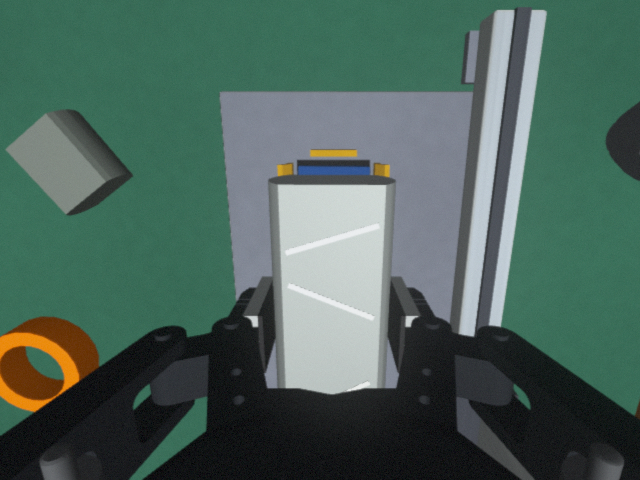

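The core is level and square in the fingers; its far top edge is at about v=183, centred on u≈332.

Run:
```python
from h import *
import pickle
d=pickle.load(open("w5.pkl","rb"))
for p in [(276,183),(332,184),(389,183)]: print(np.round(pix2(d,*p,.1339),4))
print("widest",np.round(pix2(d,269,183,.118),4),np.round(pix2(d,396,183,.118),4))
g=d["img"][165:200,332];print(g.mean(1).astype(int))
```

```text
[0.5601 0.0462 0.1339]
[0.5789 0.046  0.1339]
[0.598  0.0465 0.1339]
widest [0.5549 0.044  0.118 ] [0.6033 0.0445 0.118 ]
[ 58  73  92  95  95  97  99  98  95  92  81  74  75  77  75  73  76  74
  81 117 195 208 209 212 209 211 209 210 209 211 209 208 209 210 212]
```

play_rows(
  deltas=[
    {"slide":[0.0015,-0.002,-0.02],"angular":[0,0,0],"fingers":0.04},
    {"slide":[0,0,-0.02],"angular":[0,0,0],"fingers":0.04},
    {"slide":[0,0,-0.014],"angular":[0,0,0],"fingers":0.04},
    {"slide":[0,0,-0.008],"angular":[0,0,0],"fingers":0.04},
    {"slide":[0,0,-0.008],"angular":[0,0,0],"fingers":0.04},
    {"slide":[0,0,-0.006],"angular":[0,0,0],"fingers":0.04},
    {"slide":[0,0,-0.004],"angular":[0,0,0],"fingers":0.04},
    {"slide":[0,0,-0.002],"angular":[0,0,0],"fingers":0.04},
    {"slide":[0,0,-0.001],"angular":[0,0,0],"fingers":0.04},
    {"slide":[0,0,0],"angular":[0,0,0],"fingers":0.04},
    {"slide":[0,0,0],"angular":[0,0,0],"fingers":0.04},
  ],
)

```text
t: 10.6
eef_pos: [0.58, -0.0113, 0.0465]
tool_rot: [0.0, 0.704, 0.71, 0.0]
contact_force: [0.5, -0.3, -4.0]
gripper_width: 0.0455
grip_force: 72.9
```

play_rows(
  deltas=[
    {"slide":[-0.0005,0.0015,-0.0005],"angular":[0,0,0],"fingers":0.04},
    {"slide":[0,0,-0.0005],"angular":[0,0,0],"fingers":0.04},
    {"slide":[0,0,-0.0005],"angular":[0,0,0],"fingers":0.04},
    {"slide":[0,0,0],"angular":[0,0,0],"fingers":0.04},
  ],
)

```text
t: 10.93
eef_pos: [0.5791, -0.0096, 0.0446]
tool_rot: [0.0, 0.704, 0.71, 0.0]
contact_force: [-0.1, 0.5, -3.1]
gripper_width: 0.0459
grip_force: 72.9
```

play_rows(
  deltas=[
    {"slide":[0,0,-0.0005],"angular":[0,0,0],"fingers":0.04},
    {"slide":[0,0,-0.0003],"angular":[0,0,0],"fingers":0.04},
    {"slide":[0,0,0],"angular":[0,0,0],"fingers":0.04},
    {"slide":[0,0,0],"angular":[0,0,0],"fingers":0.04},
  ],
)

```text
t: 11.27
eef_pos: [0.5792, -0.0097, 0.0444]
tool_rot: [-0.0, 0.704, 0.71, 0.0]
contact_force: [-1.5, 0.0, 4.3]
gripper_width: 0.0457
grip_force: 73.9
```

play_rows(
  deltas=[
    {"slide":[0,0,0],"angular":[0,0,0],"fingers":0.062},
    {"slide":[0,0,0],"angular":[0,0,0],"fingers":0.062},
    {"slide":[0,0,0],"angular":[0,0,0],"fingers":0.062},
    {"slide":[0,0,0],"angular":[0,0,0],"fingers":0.062},
    {"slide":[0,0,0.02],"angular":[0,0,0],"fingers":0.062},
    {"slide":[0,0,0.04],"angular":[0,0,0],"fingers":0.062},
    {"slide":[0,0,0.04],"angular":[0,0,0],"fingers":0.062},
    {"slide":[0,0,0.04],"angular":[0,0,0],"fingers":0.062},
    {"slide":[0,0,0.02],"angular":[0,0,0],"fingers":0.062},
    {"slide":[0,0,0],"angular":[0,0,0],"fingers":0.06},
    {"slide":[0,0,0],"angular":[0,0,0],"fingers":0.06},
  ],
)

```text
t: 12.18
eef_pos: [0.58, -0.0096, 0.2052]
tool_rot: [0.001, 0.704, 0.71, 0.001]
contact_force: [0.3, -0.1, -0.5]
gripper_width: 0.06
grip_force: 0.0
```

Run:
```python
from h import *
import pickle
st();d=cam("wrist");pickle.dump(d,open("w6.pkl","wb"));cv2.imwrite("pics/w6.png",d["img"][60:360,140:540].repeat(2,0).repeat(2,1))
```

```text
t 12.18 tcp [ 0.58   -0.0096  0.2052] fingaz 0.53 z [ 0.003  0.    -1.   ] F [ 0.3 -0.1 -0.5] w 0.06 g 0.0 q [-0.3   0.49  0.32  1.99 -0.24  0.69  0.18]
```

View pics/w6.png

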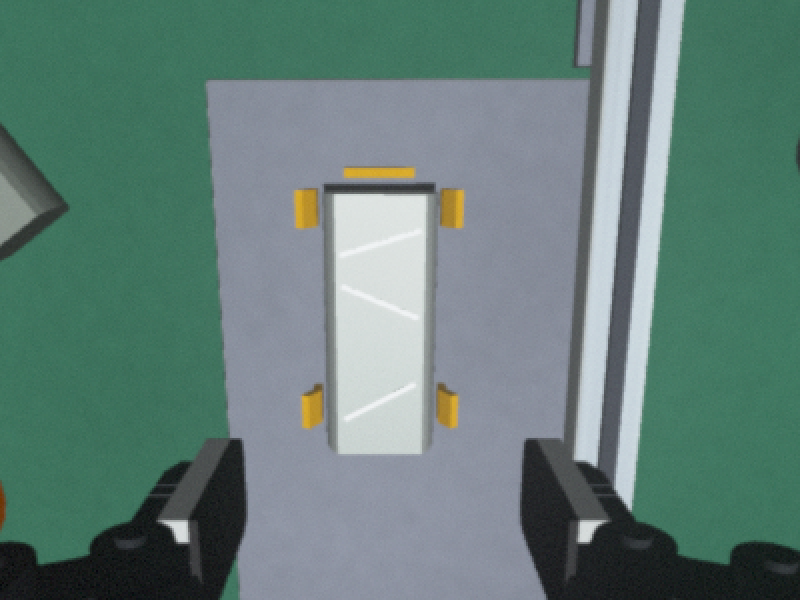

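play_rows(
  deltas=[
    {"slide":[0.005,0.034,-0.003],"angular":[0,0,-1.1],"fingers":0.045},
    {"slide":[0.005,0.034,-0.003],"angular":[0,0,-1.1],"fingers":0.045},
    {"slide":[0.005,0.034,-0.003],"angular":[0,0,-1.1],"fingers":0.045},
    {"slide":[0.005,0.034,-0.003],"angular":[0,0,-1.1],"fingers":0.045},
    {"slide":[0.005,0.034,-0.003],"angular":[0,0,-1.1],"fingers":0.045},
    {"slide":[0.005,0.034,-0.003],"angular":[0,0,-1.1],"fingers":0.045},
    {"slide":[0.005,0.034,-0.003],"angular":[0,0,-1.1],"fingers":0.045},
    {"slide":[0.0025,0.031,0],"angular":[0,0,-1.4],"fingers":0.045},
    {"slide":[0,0,0],"angular":[0,0,0],"fingers":0.045},
    {"slide":[0,0,0],"angular":[0,0,0],"fingers":0.045},
    {"slide":[0,0,0],"angular":[0,0,0],"fingers":0.045},
    {"slide":[0,0,0],"angular":[0,0,0],"fingers":0.045},
  ],
)

```text
t: 13.23
eef_pos: [0.6161, 0.2569, 0.1816]
tool_rot: [0.0, 0.759, 0.651, -0.002]
contact_force: [-0.1, -0.4, -0.1]
gripper_width: 0.0454
grip_force: 0.0
```

Run:
```python
from h import *
import pickle
st();d=cam("wrist");pickle.dump(d,open("w7.pkl","wb"));cv2.imwrite("pics/w7.png",d["img"])
H,S,V=cv2.split(cv2.cvtColor(d["img"],cv2.COLOR_BGR2HSV))
m=((H>8)&(H<25)&(S>150)&(V>170))
n,l,s,c=cv2.connectedComponentsWithStats(m.astype(np.uint8))
for i in range(1,n):
    if s[i,4]>300: print(s[i],np.round(pix2(d,*c[i],.022),4)); mrect(d,l==i,(0,0,640,480),.022,"br")
m=(V<45)
n,l,s,c=cv2.connectedComponentsWithStats(m.astype(np.uint8))
for i in range(1,n):
    if s[i,4]>300: print(s[i]); mrect(d,l==i,(0,0,640,480),.05,"dark")
```

```text
t 13.23 tcp [0.6161 0.2569 0.1816] fingaz -8.71 z [-0.002 -0.002 -1.   ] F [-0.1 -0.4 -0.1] w 0.0454 g 0.0 q [-0.71  0.63  0.37  1.81 -0.31  0.76 -0.33]
[ 289  194   83   48 3167] [0.6172 0.2602 0.022 ]
br 1 ctr [616.8 259.8] size [40.1 67.8] long deg 171.4
[260 277  20  89 915]
dark 1 ctr [555.5 187.3] size [80.8 15.4] long deg 78.9
[383 278  20  88 917]
dark 1 ctr [654.5 171.7] size [80.  15.4] long deg 83.5
[    0   305   640   175 61233]
dark 1 ctr [582.2 107.4] size [181.8 604.5] long deg 171.3
```

View pics/w7.png

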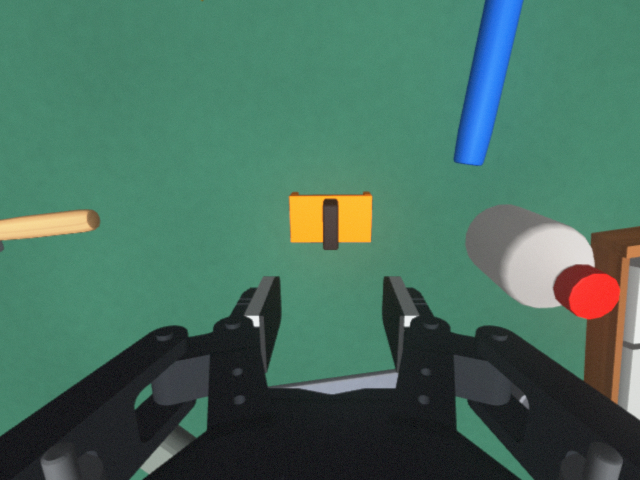

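The core lies flat on the plate inside the guides. The bridge is upright with its fin at (331,224), aligned with the fingers. I'll descend and grip the fin.

play_rows(
  deltas=[
    {"slide":[0,0,-0.025],"angular":[0,0,0],"fingers":0.045},
    {"slide":[0,0,-0.035],"angular":[0,0,0],"fingers":0.04},
    {"slide":[0,0,-0.035],"angular":[0,0,0],"fingers":0.04},
    {"slide":[0,0,-0.025],"angular":[0,0,0],"fingers":0.04},
    {"slide":[0,0,-0.01],"angular":[0,0,0],"fingers":0.04},
    {"slide":[0,0,-0.005],"angular":[0,0,0],"fingers":0.03},
    {"slide":[0,0,0],"angular":[0,0,0],"fingers":0.02},
    {"slide":[0,0,0],"angular":[0,0,0],"fingers":0.005},
    {"slide":[0,0,0],"angular":[0,0,0],"fingers":0.005},
    {"slide":[0,0,0],"angular":[0,0,0],"fingers":0.005},
    {"slide":[0,0,0],"angular":[0,0,0],"fingers":0.005},
    {"slide":[0,0,0],"angular":[0,0,0],"fingers":0.005},
  ],
  grip_force=40,
)

```text
t: 14.28
eef_pos: [0.6172, 0.2596, 0.0489]
tool_rot: [0.0, 0.758, 0.652, 0.001]
contact_force: [-0.6, -0.2, 2.6]
gripper_width: 0.0113
grip_force: 43.8
```

play_rows(
  deltas=[
    {"slide":[0,0,0.01],"angular":[0,0,0],"fingers":0.005},
    {"slide":[0,0,0.03],"angular":[0,0,0],"fingers":0.005},
    {"slide":[0,0,0.03],"angular":[0,0,0],"fingers":0.005},
    {"slide":[-0.003,-0.02,0.02],"angular":[0,0,0.8],"fingers":0.005},
    {"slide":[-0.005,-0.036,0],"angular":[0,0,1.2],"fingers":0.005},
    {"slide":[-0.005,-0.036,0],"angular":[0,0,1.2],"fingers":0.005},
    {"slide":[-0.005,-0.036,0],"angular":[0,0,1.2],"fingers":0.005},
    {"slide":[-0.005,-0.036,0],"angular":[0,0,1.2],"fingers":0.005},
    {"slide":[-0.005,-0.036,0],"angular":[0,0,1.2],"fingers":0.005},
    {"slide":[-0.005,-0.036,0],"angular":[0,0,1.2],"fingers":0.005},
    {"slide":[-0.005,-0.0346,0],"angular":[0,0,1.1],"fingers":0.005},
    {"slide":[0,0,0],"angular":[0,0,0],"fingers":0.005},
  ],
)

```text
t: 15.28
eef_pos: [0.5767, -0.0222, 0.1391]
tool_rot: [0.002, 0.708, 0.706, -0.002]
contact_force: [-0.5, -2.1, -1.0]
gripper_width: 0.0107
grip_force: 43.2
```

play_rows(
  deltas=[
    {"slide":[0,0,0],"angular":[0,0,0],"fingers":0.005},
    {"slide":[0,0,0],"angular":[0,0,0],"fingers":0.005},
    {"slide":[0,0,0],"angular":[0,0,0],"fingers":0.005},
  ],
)

```text
t: 15.53
eef_pos: [0.579, -0.0094, 0.1381]
tool_rot: [-0.0, 0.703, 0.711, 0.001]
contact_force: [-0.3, 1.5, -0.8]
gripper_width: 0.0109
grip_force: 43.2
```

Run:
```python
from h import *
import pickle
s=st();d=cam("wrist");pickle.dump(d,open("w8.pkl","wb"));cv2.imwrite("pics/w8.png",d["img"])
H,S,V=cv2.split(cv2.cvtColor(d["img"],cv2.COLOR_BGR2HSV))
z=s["eef_pos"][2]-.0489+.022
m=((H>8)&(H<25)&(S>150)&(V>170)).astype(np.uint8)
n,l,st_,c=cv2.connectedComponentsWithStats(m)
for i in range(1,n):
    if st_[i,4]>100: print(st_[i]); mrect(d,l==i,(0,0,640,480),z,"br")
# core far end
for u in (320,332,345):
    print(u,np.where(np.diff(V[100:330,u].astype(int))>40)[0]+100)
```

```text
t 15.53 tcp [ 0.579  -0.0094  0.1381] fingaz 0.66 z [ 0.001  0.001 -1.   ] F [-0.3  1.5 -0.8] w 0.0109 g 43.2 q [-0.24  0.58  0.25  2.03 -0.26  0.56  0.2 ]
[309 147  45   6 250]
br 1 ctr [579.7  54.2] size [18.3  2. ] long deg 0.6
[278 161  14  24 314]
br 1 ctr [560.1  44.5] size [9.8 5.5] long deg 88.8
[372 161  13  24 279]
br 1 ctr [599.7  44.9] size [5.1 9.8] long deg 92.4
[ 257  249  150   79 5792]
br 1 ctr [580.3  -8.9] size [67.4 39.3] long deg 0.6
[   0  324   85   78 2809]
br 1 ctr [437.9 -51. ] size [44.9 40.7] long deg 76.2
320 [146 163 248]
332 [146 163 248]
345 [146 163 248]
```

play_rows(
  deltas=[
    {"slide":[0,0,-0.012],"angular":[0,0,0],"fingers":0.005},
    {"slide":[0,0,-0.016],"angular":[0,0,0],"fingers":0.005},
    {"slide":[0,0,-0.008],"angular":[0,0,0],"fingers":0.005},
    {"slide":[0,0,-0.006],"angular":[0,0,0],"fingers":0.005},
    {"slide":[0,0,-0.005],"angular":[0,0,0],"fingers":0.005},
    {"slide":[0,0,-0.004],"angular":[0,0,0],"fingers":0.005},
    {"slide":[0,0,-0.003],"angular":[0,0,0],"fingers":0.005},
    {"slide":[0,0,-0.001],"angular":[0,0,0],"fingers":0.005},
    {"slide":[0,0,0],"angular":[0,0,0],"fingers":0.005},
    {"slide":[0,0,0],"angular":[0,0,0],"fingers":0.005},
  ],
)

```text
t: 16.42
eef_pos: [0.5789, -0.0114, 0.0831]
tool_rot: [0.0, 0.704, 0.71, 0.0]
contact_force: [1.4, -0.8, -1.8]
gripper_width: 0.011
grip_force: 43.1
```

play_rows(
  deltas=[
    {"slide":[0,0,-0.0005],"angular":[0,0,0],"fingers":0.005},
    {"slide":[0,0,-0.0005],"angular":[0,0,0],"fingers":0.005},
    {"slide":[0,0,-0.0003],"angular":[0,0,0],"fingers":0.005},
    {"slide":[0,0,0],"angular":[0,0,0],"fingers":0.005},
    {"slide":[0,0,0],"angular":[0,0,0],"fingers":0.005},
  ],
)

```text
t: 16.83
eef_pos: [0.5788, -0.0113, 0.0819]
tool_rot: [0.0, 0.704, 0.71, 0.0]
contact_force: [-0.6, -0.1, 2.2]
gripper_width: 0.0109
grip_force: 43.6
```

play_rows(
  deltas=[
    {"slide":[0,0,0],"angular":[0,0,0],"fingers":0.03},
    {"slide":[0,0,0],"angular":[0,0,0],"fingers":0.03},
    {"slide":[0,0,0],"angular":[0,0,0],"fingers":0.03},
    {"slide":[0,0,0.015],"angular":[0,0,0],"fingers":0.03},
    {"slide":[0,0,0.04],"angular":[0,0,0],"fingers":0.03},
    {"slide":[0,0,0.04],"angular":[0,0,0],"fingers":0.05},
    {"slide":[0,0,0.04],"angular":[0,0,0],"fingers":0.05},
    {"slide":[0,0,0.025],"angular":[0,0,0],"fingers":0.05},
    {"slide":[-0.002,-0.034,0],"angular":[0,0,0],"fingers":0.05},
    {"slide":[-0.003,-0.036,0],"angular":[0,0,0],"fingers":0.05},
    {"slide":[-0.003,-0.036,0],"angular":[0,0,0],"fingers":0.05},
    {"slide":[-0.003,-0.036,0],"angular":[0,0,0],"fingers":0.05},
  ],
)

```text
t: 17.83
eef_pos: [0.5674, -0.1543, 0.2419]
tool_rot: [0.0, 0.703, 0.711, 0.0]
contact_force: [0.0, -0.6, 0.3]
gripper_width: 0.05
grip_force: 0.0
```

play_rows(
  deltas=[
    {"slide":[-0.003,-0.036,0],"angular":[0,0,0],"fingers":0.05},
    {"slide":[-0.003,-0.036,0],"angular":[0,0,0],"fingers":0.05},
    {"slide":[-0.003,-0.036,0],"angular":[0,0,0],"fingers":0.05},
    {"slide":[-0.003,-0.036,0],"angular":[0,0,0],"fingers":0.05},
    {"slide":[-0.003,-0.036,0],"angular":[0,0,0],"fingers":0.05},
    {"slide":[-0.003,-0.03,0],"angular":[0,0,0],"fingers":0.05},
    {"slide":[0,-0.02,0],"angular":[0,0,0],"fingers":0.05},
    {"slide":[0,0,0],"angular":[0,0,0],"fingers":0.05},
    {"slide":[0,0,0],"angular":[0,0,0],"fingers":0.05},
    {"slide":[0,0,0],"angular":[0,0,0],"fingers":0.05},
  ],
)

```text
t: 18.67
eef_pos: [0.5497, -0.3819, 0.241]
tool_rot: [-0.001, 0.704, 0.711, 0.0]
contact_force: [0.6, 0.0, -0.0]
gripper_width: 0.0498
grip_force: 0.0
```

Run:
```python
from h import *
import pickle
s=st();d=cam("wrist");pickle.dump(d,open("w9.pkl","wb"))
t=cam("top");pickle.dump(t,open("top1.pkl","wb"));im=t["img"]
b=cv2.resize(im[190:270,295:415],None,fx=4,fy=4,interpolation=cv2.INTER_CUBIC)
w=cv2.resize(d["img"][60:340,120:560],(660,420)) 
o=np.zeros((570,780,3),np.uint8);o[:240,:360]=cv2.resize(b,(360,240));o[240:570,:520]=cv2.resize(d["img"][60:340,100:540],(520,330))
cv2.imwrite("pics/w9.png",o)
for q,n,z in((d,"wrist",.104),(t,"top",.104)):
    H,S,V=cv2.split(cv2.cvtColor(q["img"],cv2.COLOR_BGR2HSV))
    m=((H<6)|(H>174))&(S>150)&(V>90)
    k,l,ss,c=cv2.connectedComponentsWithStats(m.astype(np.uint8))
    for i in range(1,k):
        if ss[i,4]>20: print(n,ss[i],np.round(pix2(q,*c[i],z),4))
```

```text
t 18.67 tcp [ 0.5497 -0.3819  0.241 ] fingaz 0.57 z [-0.001  0.002 -1.   ] F [ 0.6  0.  -0. ] w 0.0498 g 0.0 q [ 0.32  0.55  0.33  1.76 -0.23  0.87  0.76]
wrist [322 212  28  34 737] [ 0.5542 -0.3816  0.104 ]
top [63 85  8  8 43] [0.8968 0.6219 0.104 ]
top [239 136  13  13 127] [0.7662 0.2145 0.104 ]
top [511 227   9  10  70] [ 0.5526 -0.387   0.104 ]
```

View pics/w9.png

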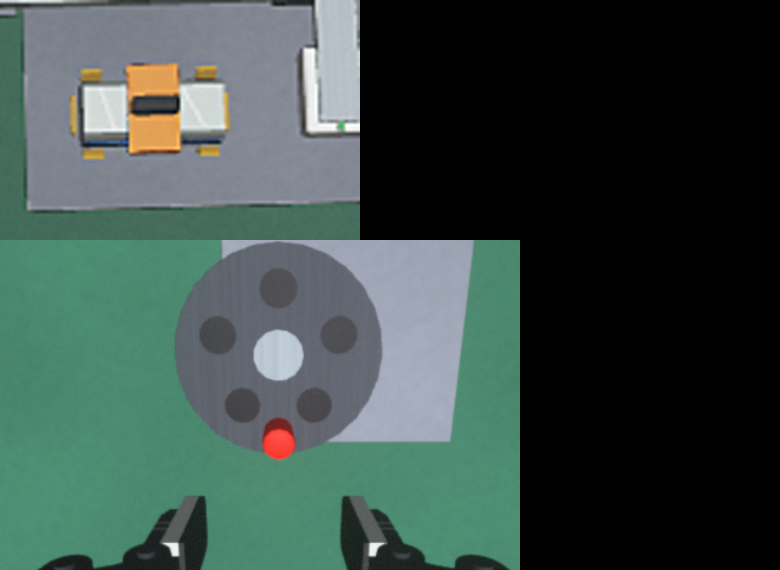

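The kit is loaded correctly, with the bridge across mid-core. In the wrist half, the knob's top is at full-image pixel (336,232) and the wheel disc is centred near (335,151). I'll work out the axis and knob positions.

Run:
```python
from h import *
import pickle
d=pickle.load(open("w9.pkl","rb"));t=pickle.load(open("top1.pkl","rb"))
print("knob",pix2(d,336,232,.104))
H,S,V=cv2.split(cv2.cvtColor(d["img"],cv2.COLOR_BGR2HSV))
m=((V<115)&(S<70)).astype(np.uint8);m[260:]=0
k,l,ss,c=cv2.connectedComponentsWithStats(m)
i=max(range(1,k),key=lambda i:ss[i,4] if 200<c[i][0]<450 else 0);print(ss[i],c[i])
cs,_=cv2.findContours((l==i).astype(np.uint8),cv2.RETR_EXTERNAL,cv2.CHAIN_APPROX_NONE)
C=max(cs,key=len)[:,0]
P=np.array([pix2(d,u,v,.062)[:2] for u,v in C])
for _ in range(4):
    s=np.linalg.lstsq(np.c_[2*P,np.ones(len(P))],(P**2).sum(1),rcond=None)[0]
    r=np.sqrt(s[2]+s[:2]@s[:2]);e=np.abs(np.linalg.norm(P-s[:2],axis=1)-r);P=P[e<max(.0015,np.median(e)*2.5)]
print("wheel",s[:2],"r",r,len(P))
im=t["img"];H,S,V=cv2.split(cv2.cvtColor(im,cv2.COLOR_BGR2HSV))
for p in [(513.5,232),(516,232)]: print("top knob",pix2(t,*p,.104))
```

```text
knob [ 0.55479736 -0.3842039   0.104     ]
[  248    62   162   178 18548] [326.35669614 147.64934225]
wheel [ 0.55053795 -0.32986576] r 0.07124889736045881 522
top knob [ 0.55164751 -0.38332387  0.104     ]
top knob [ 0.55156303 -0.38893213  0.104     ]
```

play_rows(
  deltas=[
    {"slide":[0.0035,0,-0.02],"angular":[0,0,0],"fingers":0.05},
    {"slide":[0,0,-0.035],"angular":[0,0,0],"fingers":0.05},
    {"slide":[0,0,-0.035],"angular":[0,0,0],"fingers":0.05},
    {"slide":[0,0,-0.035],"angular":[0,0,0],"fingers":0.045},
    {"slide":[0,0,-0.018],"angular":[0,0,0],"fingers":0.04},
    {"slide":[0,0,-0.006],"angular":[0,0,0],"fingers":0.035},
    {"slide":[0,0,0],"angular":[0,0,0],"fingers":0.03},
    {"slide":[0,0,0],"angular":[0,0,0],"fingers":0.028},
    {"slide":[0,0,0],"angular":[0,0,0],"fingers":0.026},
    {"slide":[0,0,0],"angular":[0,0,0],"fingers":0.025},
  ],
  grip_force=30,
)

```text
t: 19.6
eef_pos: [0.5544, -0.384, 0.0946]
tool_rot: [0.002, 0.704, 0.71, 0.0]
contact_force: [0.1, 0.3, 0.2]
gripper_width: 0.025
grip_force: 0.0
```

Run:
```python
from h import *
import pickle
s=st();d=cam("wrist");pickle.dump(d,open("w10.pkl","wb"))
H,S,V=cv2.split(cv2.cvtColor(d["img"],cv2.COLOR_BGR2HSV))
m=((H<6)|(H>174))&(S>150)&(V>90)
k,l,ss,c=cv2.connectedComponentsWithStats(m.astype(np.uint8))
for i in range(1,k):
    if ss[i,4]>20:
        x,y,w,h,a=ss[i];print(ss[i],np.round(pix2(d,x+w/2,y+h-w/2,.104),4))
```

```text
t 19.6 tcp [ 0.5544 -0.384   0.0946] fingaz 0.54 z [ 0.003 -0.002 -1.   ] F [0.1 0.3 0.2] w 0.025 g 0.0 q [ 0.37  0.73  0.25  1.83 -0.3   0.61  0.82]
[ 298  273   59   87 3978] [ 0.5544 -0.3829  0.104 ]
```

play_rows(
  deltas=[
    {"slide":[0,0,0],"angular":[0,0,0],"fingers":0.015},
    {"slide":[0,0,0],"angular":[0,0,0],"fingers":0.015},
    {"slide":[0,0,0],"angular":[0,0,0],"fingers":0.015},
    {"slide":[0,0,0],"angular":[0,0,0],"fingers":0.015},
  ],
)

```text
t: 19.98
eef_pos: [0.5537, -0.3839, 0.0943]
tool_rot: [0.001, 0.704, 0.71, 0.0]
contact_force: [-0.9, -0.2, 6.5]
gripper_width: 0.0213
grip_force: 29.5
```

Run:
```python
from h import *
st()
a=np.radians(np.arange(0,361,10));b=np.radians(.3)
p=np.c_[-np.sin(a+0),-np.cos(a)]*.055
c,s=np.cos(b),np.sin(b);p=p@np.array([[c,s],[-s,c]])
print(np.round(np.diff(p,axis=0)*1000,1).tolist())
```

```text
t 19.98 tcp [ 0.5537 -0.3839  0.0943] fingaz 0.51 z [ 0.002 -0.001 -1.   ] F [-0.9 -0.2  6.5] w 0.0213 g 29.5 q [ 0.37  0.73  0.25  1.83 -0.3   0.61  0.82]
[[-9.6, 0.8], [-9.3, 2.4], [-8.7, 4.0], [-7.9, 5.5], [-6.8, 6.7], [-5.5, 7.8], [-4.1, 8.7], [-2.5, 9.2], [-0.9, 9.5], [0.8, 9.6], [2.4, 9.3], [4.0, 8.7], [5.5, 7.9], [6.7, 6.8], [7.8, 5.5], [8.7, 4.1], [9.2, 2.5], [9.5, 0.9], [9.6, -0.8], [9.3, -2.4], [8.7, -4.0], [7.9, -5.5], [6.8, -6.7], [5.5, -7.8], [4.1, -8.7], [2.5, -9.2], [0.9, -9.5], [-0.8, -9.6], [-2.4, -9.3], [-4.0, -8.7], [-5.5, -7.9], [-6.7, -6.8], [-7.8, -5.5], [-8.7, -4.1], [-9.2, -2.5], [-9.5, -0.9]]
```

play_rows(
  deltas=[
    {"slide":[-0.0096,0.0008,0],"angular":[0,0,0],"fingers":0.015},
    {"slide":[-0.0093,0.0024,0],"angular":[0,0,0],"fingers":0.015},
    {"slide":[-0.0087,0.004,0],"angular":[0,0,0],"fingers":0.015},
    {"slide":[-0.0079,0.0055,0],"angular":[0,0,0],"fingers":0.015},
    {"slide":[-0.0068,0.0067,0],"angular":[0,0,0],"fingers":0.015},
    {"slide":[-0.0055,0.0078,0],"angular":[0,0,0],"fingers":0.015},
    {"slide":[-0.0041,0.0087,0],"angular":[0,0,0],"fingers":0.015},
    {"slide":[-0.0025,0.0092,0],"angular":[0,0,0],"fingers":0.015},
    {"slide":[-0.0009,0.0095,0],"angular":[0,0,0],"fingers":0.015},
  ],
)

```text
t: 20.73
eef_pos: [0.4975, -0.3314, 0.0942]
tool_rot: [0.003, 0.705, 0.709, -0.001]
contact_force: [0.6, -2.9, 7.4]
gripper_width: 0.021
grip_force: 30.7
```

Forces are low and the radius is right, so I'll continue.

play_rows(
  deltas=[
    {"slide":[0.0008,0.0096,0],"angular":[0,0,0],"fingers":0.015},
    {"slide":[0.0024,0.0093,0],"angular":[0,0,0],"fingers":0.015},
    {"slide":[0.004,0.0087,0],"angular":[0,0,0],"fingers":0.015},
    {"slide":[0.0055,0.0079,0],"angular":[0,0,0],"fingers":0.015},
    {"slide":[0.0067,0.0068,0],"angular":[0,0,0],"fingers":0.015},
    {"slide":[0.0078,0.0055,0],"angular":[0,0,0],"fingers":0.015},
    {"slide":[0.0087,0.0041,0],"angular":[0,0,0],"fingers":0.015},
    {"slide":[0.0092,0.0025,0],"angular":[0,0,0],"fingers":0.015},
    {"slide":[0.0095,0.0009,0],"angular":[0,0,0],"fingers":0.015},
  ],
)

```text
t: 21.48
eef_pos: [0.5501, -0.2739, 0.0942]
tool_rot: [-0.001, 0.704, 0.71, -0.001]
contact_force: [-3.5, 0.0, 12.5]
gripper_width: 0.0212
grip_force: 31.3
```

play_rows(
  deltas=[
    {"slide":[0.0096,-0.0008,0],"angular":[0,0,0],"fingers":0.015},
    {"slide":[0.0093,-0.0024,0],"angular":[0,0,0],"fingers":0.015},
    {"slide":[0.0087,-0.004,0],"angular":[0,0,0],"fingers":0.015},
    {"slide":[0.0079,-0.0055,0],"angular":[0,0,0],"fingers":0.015},
    {"slide":[0.0068,-0.0067,0],"angular":[0,0,0],"fingers":0.015},
    {"slide":[0.0055,-0.0078,0],"angular":[0,0,0],"fingers":0.015},
    {"slide":[0.0041,-0.0087,0],"angular":[0,0,0],"fingers":0.015},
    {"slide":[0.0025,-0.0092,0],"angular":[0,0,0],"fingers":0.015},
    {"slide":[0.0009,-0.0095,0],"angular":[0,0,0],"fingers":0.015},
  ],
)

```text
t: 22.23
eef_pos: [0.6075, -0.3268, 0.0943]
tool_rot: [-0.001, 0.704, 0.711, 0.001]
contact_force: [-0.0, 3.7, 12.5]
gripper_width: 0.021
grip_force: 31.1
```

play_rows(
  deltas=[
    {"slide":[-0.0008,-0.0096,0],"angular":[0,0,0],"fingers":0.015},
    {"slide":[-0.0024,-0.0093,0],"angular":[0,0,0],"fingers":0.015},
    {"slide":[-0.004,-0.0087,0],"angular":[0,0,0],"fingers":0.015},
    {"slide":[-0.0055,-0.0079,0],"angular":[0,0,0],"fingers":0.015},
    {"slide":[-0.0067,-0.0068,0],"angular":[0,0,0],"fingers":0.015},
    {"slide":[-0.0078,-0.0055,0],"angular":[0,0,0],"fingers":0.015},
    {"slide":[-0.0087,-0.0041,0],"angular":[0,0,0],"fingers":0.015},
    {"slide":[-0.0092,-0.0025,0],"angular":[0,0,0],"fingers":0.015},
    {"slide":[-0.0095,-0.0009,0],"angular":[0,0,0],"fingers":0.015},
    {"slide":[0,0,0],"angular":[0,0,0],"fingers":0.015},
    {"slide":[0,0,0],"angular":[0,0,0],"fingers":0.015},
    {"slide":[0,0,0],"angular":[0,0,0],"fingers":0.015},
  ],
)

```text
t: 23.23
eef_pos: [0.5512, -0.3839, 0.0942]
tool_rot: [-0.0, 0.704, 0.71, -0.0]
contact_force: [-0.9, 0.6, 10.8]
gripper_width: 0.0212
grip_force: 31.0
```

```bash
python3 -c "
from h import *
st()"
```

```text
t 23.23 tcp [ 0.5512 -0.3839  0.0942] fingaz 0.44 z [-0.001  0.    -1.   ] F [-0.9  0.6 10.8] w 0.0212 g 31.0 q [ 0.37  0.73  0.26  1.84 -0.3   0.61  0.82]
```

play_rows(
  deltas=[
    {"slide":[0.001,0,0],"angular":[0,0,0],"fingers":0.015},
    {"slide":[0.001,0,0],"angular":[0,0,0],"fingers":0.015},
    {"slide":[0,0,0],"angular":[0,0,0],"fingers":0.015},
    {"slide":[0,0,0],"angular":[0,0,0],"fingers":0.015},
    {"slide":[0,0,0],"angular":[0,0,0],"fingers":0.015},
  ],
)

```text
t: 23.65
eef_pos: [0.5535, -0.3839, 0.0942]
tool_rot: [-0.0, 0.704, 0.71, -0.0]
contact_force: [-1.6, 1.1, 10.5]
gripper_width: 0.0208
grip_force: 31.1
```

```bash
cat >> h.py <<'E'
def knob(d,name):
    H,S,V=cv2.split(cv2.cvtColor(d["img"],cv2.COLOR_BGR2HSV))
    m=((H<6)|(H>174))&(S>150)&(V>90)
    k,l,ss,c=cv2.connectedComponentsWithStats(m.astype(np.uint8))
    i=max(range(1,k),key=lambda i:ss[i,4]);x,y,w,h,a=ss[i]
    print(name,ss[i],"ctr",np.round(c[i],1),"knob",np.round(pix2(d,x+w/2,y+h-w/2,.104),4))
    return c[i]
E
python3 - <<'E'
from h import *
import pickle
st();d=cam("wrist");pickle.dump(d,open("w11.pkl","wb"))
knob(d,"now");knob(pickle.load(open("w10.pkl","rb")),"w10");knob(pickle.load(open("w9.pkl","rb")),"w9")
# top view: knob, head
for f in ("top0","top1"):
    t=pickle.load(open(f+".pkl","rb"));
    im=t["img"][195:270,500:530]
    H,S,V=cv2.split(cv2.cvtColor(im,cv2.COLOR_BGR2HSV));m=((H<6)|(H>174))&(S>150)&(V>90)
    print(f,np.argwhere(m).mean(0))
E
```

```text
t 23.65 tcp [ 0.5535 -0.3839  0.0942] fingaz 0.45 z [-0.001 -0.    -1.   ] F [-1.6  1.1 10.5] w 0.0208 g 31.1 q [ 0.37  0.74  0.26  1.83 -0.3   0.61  0.82]
now [ 302  273   59   88 4010] ctr [331. 318.] knob [ 0.555  -0.3831  0.104 ]
w10 [ 298  273   59   87 3978] ctr [327.7 317.3] knob [ 0.5544 -0.3829  0.104 ]
w9 [322 212  28  34 737] ctr [335.3 228.8] knob [ 0.5548 -0.3842  0.104 ]
top0 [36.47826087 15.08695652]
top1 [36.54285714 15.1       ]
```

play_rows(
  deltas=[
    {"slide":[0,0,0],"angular":[0,0,0],"fingers":0.028},
    {"slide":[0,0,0],"angular":[0,0,0],"fingers":0.04},
    {"slide":[0,0,0],"angular":[0,0,0],"fingers":0.045},
    {"slide":[0,0,0.01],"angular":[0,0,0],"fingers":0.045},
    {"slide":[0,0,0.03],"angular":[0,0,0],"fingers":0.045},
    {"slide":[0,0,0.035],"angular":[0,0,0],"fingers":0.05},
    {"slide":[0,0,0.035],"angular":[0,0,0],"fingers":0.05},
    {"slide":[-0.0035,0,0.037],"angular":[0,0,0],"fingers":0.05},
    {"slide":[0,0,0],"angular":[0,0,0],"fingers":0.05},
    {"slide":[0,0,0],"angular":[0,0,0],"fingers":0.05},
    {"slide":[0,0,0],"angular":[0,0,0],"fingers":0.05},
  ],
)

```text
t: 24.62
eef_pos: [0.5511, -0.3827, 0.2394]
tool_rot: [-0.001, 0.704, 0.71, 0.0]
contact_force: [-0.5, 1.0, -0.5]
gripper_width: 0.05
grip_force: 0.0
```

Run:
```python
from h import *
import pickle
st();d=cam("wrist");pickle.dump(d,open("w12.pkl","wb"));t=cam("top");pickle.dump(t,open("top2.pkl","wb"))
w9=pickle.load(open("w9.pkl","rb"))
for n,q in(("now",d),("w9",w9)):
    c=knob(q,n);print(np.round(pix2(q,*c,.1),4))
im=t["img"][195:270,500:530]
H,S,V=cv2.split(cv2.cvtColor(im,cv2.COLOR_BGR2HSV));m=((H<6)|(H>174))&(S>150)&(V>90)
print("top2",np.argwhere(m).mean(0))
t0=pickle.load(open("top1.pkl","rb"))
# head: white box location and kit change
for n,q in(("top1",t0),("top2",t)):
    H,S,V=cv2.split(cv2.cvtColor(q["img"],cv2.COLOR_BGR2HSV))
    w=((V>225)&(S<30)).astype(np.uint8);w[:200]=0;w[250:]=0;w[:,:280]=0;w[:,440:]=0
    k,l,ss,c=cv2.connectedComponentsWithStats(w)
    print(n,[(ss[i].tolist(),np.round(pix2(q,*c[i],.137)[:2],3).tolist()) for i in range(1,k) if ss[i,4]>40])
    o=((H>8)&(H<25)&(S>150)&(V>120)).astype(np.uint8)
    k,l,ss,c=cv2.connectedComponentsWithStats(o[195:260,300:400]);print([ss[i].tolist() for i in range(1,k) if ss[i,4]>40])
```

```text
t 24.62 tcp [ 0.5511 -0.3827  0.2394] fingaz 0.53 z [-0.001  0.001 -1.   ] F [-0.5  1.  -0.5] w 0.05 g 0.0 q [ 0.31  0.56  0.34  1.76 -0.23  0.86  0.76]
now [321 211  28  35 745] ctr [334.1 228.2] knob [ 0.5553 -0.3847  0.104 ]
[ 0.5546 -0.3827  0.1   ]
w9 [322 212  28  34 737] ctr [335.3 228.8] knob [ 0.5548 -0.3842  0.104 ]
[ 0.5543 -0.3827  0.1   ]
top2 [36.35211268 14.97183099]
top1 [([397, 206, 10, 28, 96], [0.575, -0.123]), ([410, 206, 9, 28, 97], [0.575, -0.159]), ([323, 219, 14, 15, 42], [0.564, 0.028])]
[[37, 16, 17, 13, 166], [38, 33, 17, 13, 199]]
top2 [([287, 209, 9, 28, 91], [0.572, 0.115]), ([299, 208, 9, 29, 109], [0.575, 0.08]), ([323, 219, 14, 15, 58], [0.567, 0.024])]
[[37, 16, 17, 13, 166], [38, 33, 17, 13, 201]]
```

```bash
python3 -c "
from h import *
print(close_job())"
```

```text
the job is handed in; nothing more can be done
None
```

The plate, core and bridge are loaded in order, and the flywheel is turned one full clockwise turn: knob back within about 0.5 mm of home, head across by about 0.24 m. The gripper let go clear of everything and the job was handed in at about 25 s; no verdict was returned.

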